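# Slide the cheese up to the slicing board's stop with the scraper

### The job

Pull the wooden scraper up out of its white holder and use its blade to slide the block of cheese along the slicing board until it lies flat against the raised stop, in front of the stop's middle part. It is food: keep the gripper and the arm off the cheese, and do not tip it. Then put the scraper back in its holder, blade down and standing fully in, and leave the salt shaker, the cup and the mug where they are.

Things in the scene. Friction and masses are not known exactly. Their poses are not given: they have to be found in the camera images.
- board: Fixed slicing board on the worktop, 300 (its x) by 200 mm (y), top 18 mm above the worktop. Origin: centre of its underside. Its x points to its stop: a dark wooden rail 190 mm long (along y), front face at x = +115 mm, 26 mm thick, top 48 mm above the worktop. No side rails. The cheese starts between the near edge and the board's middle.
- cheese: Loose block of pale yellow hard cheese lying on the board, 80 (its x) by 120 (y) by 50 mm high, 0.2 to 0.4 kg. Origin: centre of its underside (18 mm above the worktop). Its x points roughly to the board's stop; it starts turned by up to 15 degrees. Against the stop its centre is at x = +75 mm in the board's frame.
- holder: Fixed white box-shaped holder, upright, 46 mm (its x) by 110 mm (its y), 95 mm high, with one open slot 26 mm (x) by 90 mm (y) inside and a floor 10 mm above the worktop. Origin: centre of its underside. The scraper starts standing in it.
- scraper_mid (a point): Centre, half-way up, of the loose pale wooden scraper, 200 mm long, 90 g. z: up along the handle; x: normal of the flat blade, at the start about along the holder's x. Blade at the bottom: 8 mm thick (x), 74 mm wide (y), z -100 to -40 mm here. Handle 16 mm thick (x), 24 mm wide (y), z -50 to +100 mm here; its top 115 mm stand above the holder's rim. It may lean up to 10 degrees in the slot.
- scraper_foot (a point): Middle of the scraper's straight lower edge, 100 mm below scraper_mid along the scraper; 10 mm above the worktop when it stands in the holder.
- salt_shaker: Loose salt shaker between the work places, 44 mm wide, 90 mm high, origin at the centre of its underside. Leave it.
- espresso_cup: Loose small brown cup at the left, 67 x 94 x 58 mm, origin at its underside. Leave it.
- mug: Loose dark mug at the right, 82 x 117 x 94 mm, origin at its underside. Leave it.
Things that resemble listed ones, but are neither listed nor needed, are in the scene too. There is more than one size of the cheese; the one meant has the size given above.

How it is judged:
On the way, in this order (a step that is already met when the one before it is completed fails the run):
1. the scraper is pulled up out of the holder (z of scraper_foot in the frame of holder above 0.097 m), for 0.1 s.
2. the cheese lies against the stop, with the scraper's blade still at it (x of cheese in the frame of board above 0.069 m and y of cheese in the frame of board between -0.04 and 0.04 m and z of cheese in the frame of board between 0.013 and 0.023 m and angle between the x axis of cheese and the x axis of board, either way round below 0.12 rad and horizontal distance between scraper_foot and cheese below 0.12 m), for 0.2 s.
At the end, for the whole second after the job is handed in: The cheese lies on the board flat against the stop (gap at most 6 mm, turned at most 0.12 rad, its middle within 40 mm of the stop's middle) and the scraper stands blade down in its holder, foot within 12 mm of the slot's floor, leaning less than 0.3 rad (x of cheese in the frame of board above 0.069 m and y of cheese in the frame of board between -0.04 and 0.04 m and z of cheese in the frame of board between 0.013 and 0.023 m and angle between the x axis of cheese and the x axis of board, either way round below 0.12 rad and z of scraper_foot in the frame of holder below 0.022 m and x of scraper_foot in the frame of holder between -0.015 and 0.015 m and y of scraper_foot in the frame of holder between -0.02 and 0.02 m and angle between scraper_mid's own z axis and vertical below 0.3 rad); the robot touches nothing.
It fails at once if the gripper or arm touches the cheese (contact force between any of the fingers, the arm and cheese above 0.3 N).
It fails at once if the cheese is tipped (angle between cheese's own z axis and vertical above 0.3 rad).
It fails at once if the salt shaker, cup or mug is shifted by more than 25 mm (distance of any of salt_shaker, espresso_cup, mug from where it was at the start of the episode above 0.025 m).
It also fails if it takes over 56 s, if anything falls off the work surface, if the arm or the gripper's body presses on something with over 40 N, if the wrist force passes 120 N, or if a joint passes its speed limit or range.

### The arm

A 7-joint arm with a two-finger parallel gripper is mounted at the origin on a cart in front of the work surface, level with it; the furniture and walls round the work are solid. World frame = base frame: x ahead of the robot, y to its left, z up, the work surface at z = 0. Lengths are in m, angles in rad, forces in N, time in s.
With the tool pointing down it reaches from about 0.4 to 0.875 m from the base axis. Payload 19.3 kg.
Tool frame: the origin (TCP) lies midway between the tips of the shut fingers; the grasp point (between the pads) lies 19 mm behind it; z points along the fingers, y is the line along which they close (so a half turn about z gives the same grasp; the last joint's range is limited). The gripper opens to 85 mm and grips with 20 to 120 N. Pads are 22 mm wide; open, the fingers measure 114 mm over their backs; the gripper's body (76 mm by 85 mm) begins 54 mm behind the grasp point. The pads swing forward as they close: fully open they stand 13 mm farther back than shut.
Start: joints at [-1.297, 0.521, -0.036, 1.599, 0.021, 1.021, -0.113], TCP at [0.211, 0.588, 0.231] pointing down, gripper open.
Joint ranges: [-2.91, 2.91], [-0.3, 2.13], [-1.5, 1.42], [0.17, 2.43], [-1.26, 4.41], [0.16, 1.93], [-2.52, 2.52]. Speed limits (rad/s): [1.89, 1.89, 2.39, 2.39, 3.01, 3.01, 3.01].

### API

Orientations are given as [roll, pitch, yaw] about the fixed x, y, z axes, in that order (R = Rz(yaw) Ry(pitch) Rx(roll)).
In Python, from workcell import telemetry, grab_frame, calibration, bot, outline_of, landmark_of gives the robot as it stands. The module is installed in compiled form; this text tells all that it offers.
- The arm moves only by the shell command python3 -m inch 'ROWS' [FORCE]. ROWS is JSON, a list of rows, each a list of 7 numbers: the shift along the tool's x, y, z in m, then the turn, a rotation vector about the tool's x, y, z in rad, then the closure, from 0 (fully open) to 1 (shut). A call has 1 to 5 rows; each row shifts and turns the commanded pose from where the row before left it, along the tool's axes as they then stand; what a row does not reach is not made up. A row lasts 1/10 s, in which the tool goes at most 50 mm and 8.59 degrees, less where a joint would pass 70% of its speed; a pose out of reach is approached as far as the arm can. A call is refused whole if a number of a shift passes 0.05 or a number of a turn 0.15, either way. A call with a gripper value outside its range is refused whole. The fingers move at their own pace and stop on an object; FORCE is the grip in N (left out, the last holds). Time passes only in rows, so rows that do not move let the fingers close. It gives the time, the measured TCP pose, the force, the opening and the grip force at its end, in the units of the state.
- telemetry.observe(): the state, without advancing time (a new reading comes with each control period).
- grab_frame(name): name is "scene" or "side" or "wrist"; returns the picture (400x640x3 uint8, red, green, blue); there is no depth.
- calibration(name): a dict with "fovy" (degrees; the focal length in pixels is half the picture's height over the tangent of half this angle, whatever the lens; pixels are square), "cx", "cy" (the principal point, pixels), "pose" (4x4, takes a point from camera to world coordinates). Camera axes: x right, y down, z forward; pixel columns grow to the right and rows downward; lengths in m; the calibration is good to about 2 mm. A picture is of the moment at which its call begins: read the wrist's pose just before it. calibration takes no time and is no camera call; for the wrist camera it gives the pose at the moment of the call.
- bot.job_done(): hands the job in; it is judged then, once.
Trained networks look in the newest picture that a camera, given by its name, has taken for a name from the list of things; names that differ only in an ending like _2 or _b are one class to them, and where a whole thing is asked for, a point or a joint stands for the part that bears it (a point fixed in the world has none). Each returns a list of dicts, best first, with "score" (0 to 1); they miss things now and then, are a little off and sometimes report something else, mostly with a low value. They report only what shows in the picture. A call takes as long as a camera call. They do not tell look-alikes from the thing itself.
- outline_of(label, camera): "region" (400x640 bool, what is visible of it) and "rect" ([left, top, right, bottom] in pixels, round what is visible of it).
- landmark_of(label, camera): "xy" ([column, row] in pixels: a listed point, or the origin of a listed thing).
The state is a dict: "clock": time; "qpos": joint angles; "qd": joint speeds; "joint_efforts": joint torques, N m; "position": TCP position; "tool_rot": TCP orientation; "force": force on the tool from outside, world axes, zero at the start; "moment": the same for the moment, N m; "grip_width": finger opening in m; "finger_force": force on a finger pad.
Only numpy, scipy, OpenCV 4.12 (cv2) and the standard library are available. Lean on these libraries where they do the work, as an engineer would, in place of code of your own. Each camera call takes 0.05 s, during which the arm holds its last target. There are 200 camera calls.

## Working session

There is one attempt and no reset: what is moved stays moved. The work goes in short steps, Python scripts to look and compute and a shell command to move; the robot and the scene stay as the last step left them, time stands still between calls to the robot, and variables do not carry over. Pictures are saved under pics/ and viewed, at most 13 in all, crops included, and the job is handed in when it is done.

```bash
mkdir -p pics; cat > h.py <<'E'
import numpy as np, cv2
from workcell import telemetry, grab_frame, calibration, bot, outline_of, landmark_of
def K(n):
    c=calibration(n); f=200/np.tan(np.radians(c["fovy"])/2); return f,c["cx"],c["cy"],np.array(c["pose"])
def ray(n,uv):
    f,cx,cy,T=K(n); d=T[:3,:3]@np.array([(uv[0]-cx)/f,(uv[1]-cy)/f,1]); return T[:3,3],d
def onplane(n,uv,z):
    o,d=ray(n,uv); return o+d*(z-o[2])/d[2]
def proj(n,p):
    f,cx,cy,T=K(n); q=T[:3,:3].T@(np.array(p)-T[:3,3]); return q[:2]/q[2]*f+[cx,cy]
def tri(a,ua,b,ub):
    o1,d1=ray(a,ua);o2,d2=ray(b,ub)
    s=np.linalg.lstsq(np.c_[d1,-d2],o2-o1,rcond=None)[0]
    p,q=o1+s[0]*d1,o2+s[1]*d2; return (p+q)/2,np.linalg.norm(p-q)
def save(n,img): cv2.imwrite("pics/"+n,img[...,::-1])
E
python3 - <<'E'
from h import *
np.set_printoptions(precision=4,suppress=True)
s=telemetry.observe();print(s)
for n in("scene","side","wrist"):
    im=grab_frame(n);save(n+"0.png",im);f,cx,cy,T=K(n);print(n,f,cx,cy,T)
    if n=="wrist":continue
    for l in["board","cheese","holder","scraper_mid","scraper_foot","salt_shaker","espresso_cup","mug"]:
        print(l,[(round(d["score"],2),np.round(d["xy"],1).tolist()) for d in landmark_of(l,n)],[(round(d["score"],2),d["rect"]) for d in outline_of(l,n)])
a=cv2.imread("pics/scene0.png");b=cv2.imread("pics/side0.png")
E
```

```text
{'clock': 0.0, 'qpos': array([-1.2972,  0.522 , -0.0363,  1.6   ,  0.0212,  1.0211, -0.1128]), 'qd': array([ 0.0027,  0.0001, -0.0004, -0.0018, -0.0004, -0.0023, -0.0015]), 'joint_efforts': array([  0.0004, -92.7119,   1.9797, -36.9921,   0.0178,   0.0083,
        -0.    ]), 'position': array([0.2106, 0.5881, 0.2307]), 'tool_rot': array([-3.1405,  0.    ,  2.7978]), 'force': array([-1.2008, -0.4754,  0.2069]), 'moment': array([-0.0176, -0.0124, -0.0388]), 'finger_force': 0.0, 'grip_width': 0.08550641604013154}
scene 428.77944663443515 314.4579014934896 202.7169665442478 [[ 0.4835 -0.5544  0.6774 -0.599 ]
 [-0.8752 -0.2916  0.386  -0.6593]
 [-0.0165 -0.7795 -0.6262  1.0629]
 [ 0.      0.      0.      1.    ]]
board [(0.67, [356.4, 216.2])] [(0.73, [311.9, 181.7, 402.1, 249.3])]
cheese [(0.91, [350.2, 217.0]), (0.65, [287.7, 219.5])] [(0.73, [276.7, 207.8, 297.5, 224.2]), (0.71, [332.6, 198.0, 371.8, 228.1])]
holder [(0.95, [266.8, 186.8])] [(0.58, [255.1, 160.9, 278.8, 193.6])]
scraper_mid [(0.47, [265.3, 163.1])] [(0.55, [257.3, 141.9, 270.9, 170.0])]
scraper_foot [] [(0.54, [259.4, 
[... 398 characters left out ...]
4, [323.3, 208.3])] []
cheese [(0.67, [331.4, 207.8])] []
holder [(0.75, [266.5, 256.5])] [(0.73, [248.5, 227.5, 285.6, 267.6])]
scraper_mid [(0.51, [267.4, 226.9])] [(0.74, [261.1, 201.6, 272.2, 239.0]), (0.47, [291.4, 283.0, 313.0, 308.7])]
scraper_foot [] [(0.78, [261.9, 201.1, 270.4, 238.5]), (0.51, [290.1, 283.2, 312.9, 311.1])]
salt_shaker [] []
espresso_cup [(0.71, [305.9, 303.3])] [(0.56, [290.5, 283.4, 313.3, 306.5])]
mug [(0.76, [380.5, 195.0])] [(0.97, [369.6, 169.8, 390.1, 199.9])]
wrist 323.46084440198644 323.5351322732304 199.9668517819329 [[ 0.3369  0.8911  0.3039  0.1315]
 [ 0.9415 -0.3191 -0.1081  0.6167]
 [ 0.0006  0.3226 -0.9465  0.3741]
 [ 0.      0.      0.      1.    ]]
```

View pics/scene0.png

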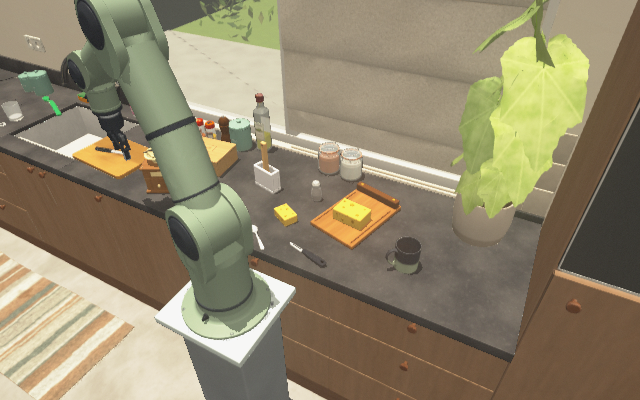

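View pics/side0.png

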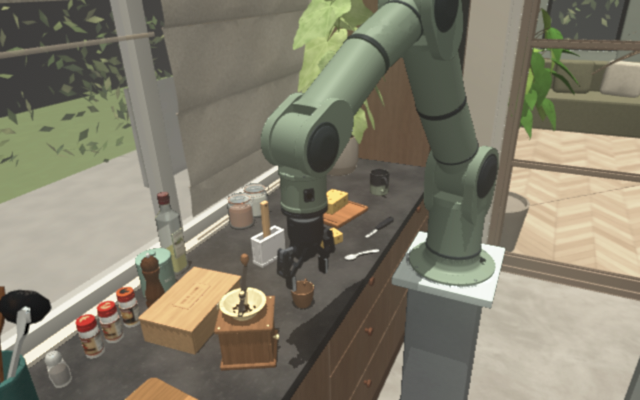

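The scene view shows the big cheese on the board at about (350,213) and a small look-alike off the board at (287,215). The holder with the scraper is at (266,175), the salt shaker at (316,190) and the mug at (405,255). In the side view the cup is at (303,293), and the coffee mill's crank (245,265) could be mistaken for the scraper handle. Next I'll get coarse positions and one close crop.

```bash
python3 - <<'E'
from h import *
np.set_printoptions(precision=3,suppress=True)
for l,u,z in[("board",(356.4,216.2),0),("cheese",(350.2,217),.018),("small",(287.7,219.5),0),("holder",(266.8,186.8),0),("salt",(315.8,199.2),0),("mug",(400.6,262.8),0)]:
    print(l,onplane("scene",u,z))
for l,u in[("holder",(266.5,256.5)),("cup",(305.9,303.3)),("mug",(380.5,195)),("board",(323.3,208.3))]: print("side",l,onplane("side",u,0))
print("tri holder",tri("scene",(266.8,186.8),"side",(266.5,256.5)),"mid",tri("scene",(265.3,163.1),"side",(267.4,226.9)), "top",tri("scene",(264,142),"side",(266.5,201.5)))
a=cv2.imread("pics/scene0.png")[130:260,240:430];b=cv2.imread("pics/side0.png")[160:320,230:400]
a=cv2.resize(a,None,fx=4,fy=4,interpolation=2)
b=cv2.resize(b,None,fx=3,fy=3,interpolation=2)
cv2.imwrite("pics/c1.png",a)
E
```

```text
board [ 0.553 -0.185  0.   ]
cheese [ 0.519 -0.174  0.018]
small [0.415 0.036 0.   ]
holder [0.551 0.223 0.   ]
salt [0.573 0.002 0.   ]
mug [ 0.404 -0.416  0.   ]
side holder [0.571 0.218 0.   ]
side cup [0.332 0.388 0.   ]
side mug [ 0.383 -0.402  0.   ]
side board [ 0.554 -0.189  0.   ]
tri holder (array([0.561, 0.226, 0.   ]), np.float64(0.014028298685740475)) mid (array([0.555, 0.22 , 0.117]), np.float64(0.0016927330325378711)) top (array([0.554, 0.217, 0.211]), np.float64(0.006266735580819012))
```

View pics/c1.png

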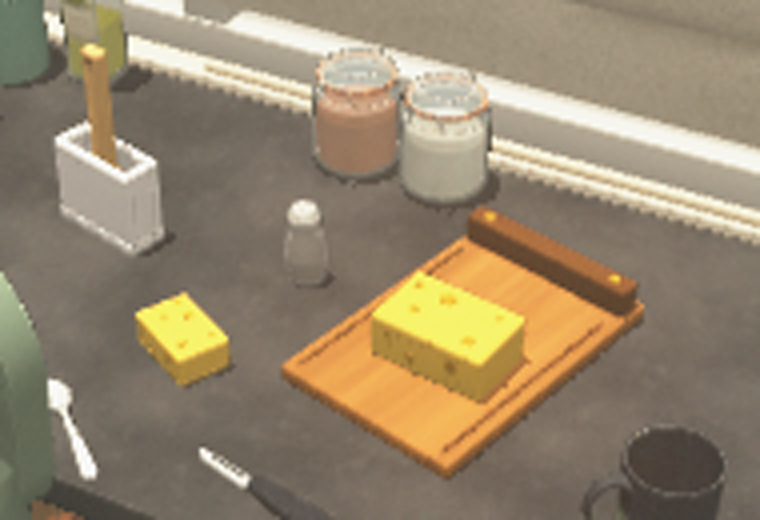

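```bash
python3 - <<'E'
from h import *
np.set_printoptions(precision=3,suppress=True)
P=lambda u,v,z:onplane("scene",(240+u/4-.4,130+v/4-.4),z)
L,N,R=P(283,368,.018),P(448,470,.018),P(642,308,.018)
print("board",L,N,R,"len",np.linalg.norm(R-N),np.linalg.norm(L-N),"yaw",np.arctan2(*(R-N)[1::-1]),"ctr",(L+R)/2)
c=[P(373,320,.068),P(418,275,.068),P(525,320,.068),P(485,363,.068)]
print("cheese",c,"ctr",sum(c)/4,[np.linalg.norm(c[i]-c[i-1]) for i in range(4)],"yaw",np.arctan2(*(c[1]-c[0])[1::-1]),np.arctan2(*(c[2]-c[3])[1::-1]))
h=[P(57,140,.095),P(135,180,.095),P(160,162,.095),P(82,124,.095)]
print("holder",h,sum(h)/4,[np.linalg.norm(h[i]-h[i-1]) for i in range(4)],"y-ax",np.arctan2(*(h[0]-h[1])[1::-1]))
E
```

```text
board [ 0.427 -0.056  0.018] [ 0.377 -0.246  0.018] [ 0.663 -0.317  0.018] len 0.29442852400871017 0.1969689632858928 yaw -0.24261653830586882 ctr [ 0.545 -0.186  0.018]
cheese [array([ 0.473, -0.124,  0.068]), array([ 0.552, -0.132,  0.068]), array([ 0.538, -0.246,  0.068]), array([ 0.467, -0.238,  0.068])] ctr [ 0.507 -0.185  0.068] [np.float64(0.11408578673981622), np.float64(0.07874149087399292), np.float64(0.11521858025723516), np.float64(0.07135862577788327)] yaw -0.09296430099374535 -0.10888027798562205
holder [array([0.55 , 0.276, 0.095]), array([0.527, 0.166, 0.095]), array([0.565, 0.161, 0.095]), array([0.586, 0.27 , 0.095])] [0.557 0.218 0.095] [np.float64(0.03680614121416858), np.float64(0.1118256845982026), np.float64(0.03816305552481007), np.float64(0.11081962329265455)] y-ax 1.3668976656790581
```

```bash
cat >> h.py <<'E'
from scipy.spatial.transform import Rotation as Ro
def plan(pos,rot,n=None):
    """n equal rows (shift, turn) taking the tool to pos, rot (Rotation or yaw of a downward tool)"""
    s=telemetry.observe(); R0=Ro.from_euler("xyz",s["tool_rot"])
    if not isinstance(rot,Ro): rot=Ro.from_euler("xyz",[np.pi,0,rot])
    r=(R0.inv()*rot).as_rotvec(); d=np.array(pos)-s["position"]
    n=n or int(np.ceil(max(np.linalg.norm(d)/.046,np.linalg.norm(r)/.14,1)))
    M=sum((R0*Ro.from_rotvec(r*k/n)).as_matrix() for k in range(n))
    print(n,"rows",np.round(np.linalg.solve(M,d),4).tolist(),np.round(r/n,4).tolist())
E
python3 -c "
from h import *
plan([.545,.222,.265],1.366,13)"
```

```text
13 rows [-0.041, 0.0072, -0.0026] [-0.0, -0.0, 0.1101]
```

```bash
A='[-0.041,0.0072,-0.0026,0,0,0.11,0]'
python3 -m inch '[[-0.041,0.0072,-0.0026,0,0,0.11,0],[-0.041,0.0072,-0.0026,0,0,0.11,0],[-0.041,0.0072,-0.0026,0,0,0.11,0],[-0.041,0.0072,-0.0026,0,0,0.11,0],[-0.041,0.0072,-0.0026,0,0,0.11,0]]'
python3 -m inch '[[-0.041,0.0072,-0.0026,0,0,0.11,0],[-0.041,0.0072,-0.0026,0,0,0.11,0],[-0.041,0.0072,-0.0026,0,0,0.11,0],[-0.041,0.0072,-0.0026,0,0,0.11,0],[-0.041,0.0072,-0.0026,0,0,0.11,0]]'
python3 -m inch '[[-0.041,0.0072,-0.0026,0,0,0.11,0],[-0.041,0.0072,-0.0026,0,0,0.11,0],[-0.041,0.0072,-0.0026,0,0,0.11,0],[0,0,0,0,0,0,0],[0,0,0,0,0,0,0]]'
python3 - <<'E'
from h import *
np.set_printoptions(precision=4,suppress=True)
s=telemetry.observe();print(s["position"],s["tool_rot"],s["qpos"])
im=grab_frame("wrist");save("w1.png",im)
for l in["holder","scraper_mid"]:
    print(l,[(round(d["score"],2),np.round(d["xy"],1).tolist()) for d in landmark_of(l,"wrist")],[(round(d["score"],2),d["rect"]) for d in outline_of(l,"wrist")])
print(K("wrist"))
E
```

```text
clock: 2.25
position: [0.4023, 0.5095, 0.2443]
tool_rot: [3.141, -0.0, 2.243]
force: [0.2, -0.6, -0.5]
grip_width: 0.0857
finger_force: 0.0
clock: 2.75
position: [0.5231, 0.3427, 0.2573]
tool_rot: [3.141, 0.0, 1.693]
force: [-0.3, 0.1, -0.6]
grip_width: 0.0857
finger_force: 0.0
clock: 3.25
position: [0.5459, 0.2217, 0.2654]
tool_rot: [3.141, -0.0, 1.367]
force: [0.4, 1.7, -0.0]
grip_width: 0.0855
finger_force: 0.0
[0.5459 0.2217 0.2654] [ 3.1414 -0.0005  1.3671] [-0.762   0.4552  0.3931  1.6748 -0.1957  1.05   -0.5109]
holder [(0.8, [332.5, 159.2])] [(0.87, [312.0, 112.5, 363.7, 225.6])]
scraper_mid [(0.58, [338.6, 178.0])] [(0.62, [329.9, 130.1, 353.0, 236.2])]
(np.float64(323.46084440198644), 323.5351322732304, 199.9668517819329, array([[ 0.9799, -0.1886, -0.0651,  0.5613],
       [-0.1995, -0.9276, -0.3159,  0.3049],
       [-0.0008,  0.3225, -0.9466,  0.4076],
       [ 0.    ,  0.    ,  0.    ,  1.    ]]))
```

View pics/w1.png

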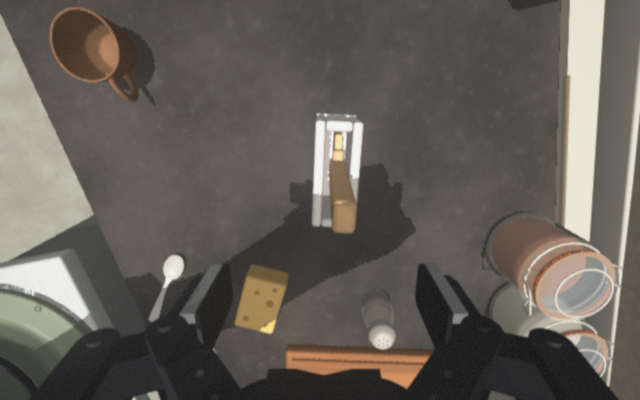

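The wrist view shows the holder rim spanning (314,115)-(362,228) and the scraper's handle end cap near (344,220), leaning a little to the right. I'll zoom in to measure it.

```bash
python3 -c "
import cv2
a=cv2.imread('pics/w1.png')[105:245,290:380];cv2.imwrite('pics/c2.png',cv2.resize(a,None,fx=4.2,fy=4.2,interpolation=cv2.INTER_CUBIC))"
```

```text
(no output)
```

View pics/c2.png

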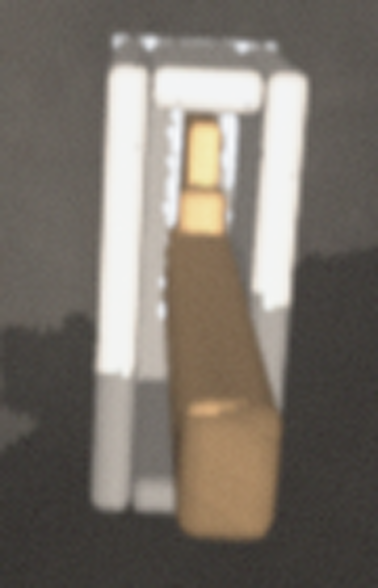

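```bash
python3 - <<'E'
from h import *
np.set_printoptions(precision=4,suppress=True)
P=lambda u,v,z:onplane("wrist",(290+u/4.2-.4,105+v/4.2-.4),z)
a,b,c=P(108,65,.095),P(308,72,.095),P(92,510,.095)
print("rim",a,b,c,"w",np.linalg.norm(b-a),"l",np.linalg.norm(c-a),"yaws",np.arctan2(*(b-a)[1::-1]),np.arctan2(*(a-c)[1::-1])-np.pi/2,"ctr",(b+c)/2)
for z in(.21,.208):
    k=[P(180,415,z),P(278,410,z),P(275,532,z),P(180,535,z)]
    print("cap",sum(k)/4,[np.linalg.norm(k[i]-k[i-1]) for i in range(4)],np.arctan2(*(k[1]-k[0])[1::-1]),np.arctan2(*(k[2]-k[3])[1::-1]))
f=(b+c)/2
for z in(.06,.07): print("blade shoulder (far,c) ",P(205,122,z),P(205,190,z), P(203,232,z))
for z in (0,.03,.05): print(proj("wrist",[*f[:2],z]))
E
```

```text
rim [0.5481 0.28   0.095 ] [0.5918 0.2696 0.095 ] [0.5217 0.1748 0.095 ] w 0.04492992074371826 l 0.10850651188779199 yaws -0.23484332749859163 -0.24587642821794287 ctr [0.5567 0.2222 0.095 ]
cap [0.5585 0.2244 0.21  ] [np.float64(0.020235547646716912), np.float64(0.015109518010321742), np.float64(0.020529701388565323), np.float64(0.0150998654610397)] -0.1464562669009187 -0.16592049802321854
cap [0.5584 0.2236 0.208 ] [np.float64(0.02044033952582638), np.float64(0.015262432408280865), np.float64(0.02073747022182458), np.float64(0.015252682171318753)] -0.14645626690091762 -0.16592049802321737
blade shoulder (far,c)  [0.5677 0.2586 0.06  ] [0.5645 0.2417 0.06  ] [0.562 0.231 0.06 ]
blade shoulder (far,c)  [0.5675 0.26   0.07  ] [0.5644 0.2435 0.07  ] [0.562  0.2332 0.07  ]
[333.2187 157.7194]
[333.9146 162.7463]
[334.4387 166.5322]
```

```bash
python3 -c "
from h import *
plan([.5585,.2235,.152],1.385)"
```

```text
3 rows [0.001, 0.0042, 0.0376] [-0.0001, 0.0, -0.0051]
```

```bash

python3 -m inch '[[0.003,0.0125,0.02,0,0,-0.015,0],[0,0,0.032,0,0,0,0],[0,0,0.032,0,0,0,0],[0,0,0.03,0,0,0,0],[0,0,0,0,0,0,0]]' 
python3 -m inch '[[0,0,0,0,0,0,0.5],[0,0,0,0,0,0,0.7],[0,0,0,0,0,0,0.8],[0,0,0,0,0,0,0.9],[0,0,0,0,0,0,1]]' 60
python3 -m inch '[[0,0,0,0,0,0,1],[0,0,0,0,0,0,1],[0,0,0,0,0,0,1]]'
```

```text
clock: 4.0
position: [0.5566, 0.2224, 0.1477]
tool_rot: [-3.137, 0.003, 1.384]
force: [-0.3, 0.4, 0.1]
grip_width: 0.0854
finger_force: 0.0
clock: 4.5
position: [0.5589, 0.2227, 0.1519]
tool_rot: [3.141, -0.001, 1.383]
force: [0.4, -1.5, 5.0]
grip_width: 0.0151
finger_force: 58.3
clock: 4.8
position: [0.559, 0.2226, 0.1519]
tool_rot: [3.141, -0.001, 1.383]
force: [-1.1, 0.3, 6.9]
grip_width: 0.0157
finger_force: 58.7
```

```bash

python3 -m inch '[[0,0,-0.02,0,0,0,1],[0,0,-0.03,0,0,0,1],[0,0,-0.03,0,0,0,1],[0,0,-0.03,0,0,0,1],[0,0,-0.03,0,0,0,1]]' 
python3 -m inch '[[0,0,-0.01,0,0,0,1],[0,0,0,0,0,0,1],[0,0,0,0,0,0,1]]'
python3 - <<'E'
from h import *
np.set_printoptions(precision=4,suppress=True)
s=telemetry.observe();print(s["position"],s["tool_rot"])
im={}
for n in("scene","side","wrist"):
    im[n]=grab_frame(n)
    for l in["scraper_mid","scraper_foot"]:
        print(n,l,[(round(d["score"],2),np.round(d["xy"],1).tolist()) for d in landmark_of(l,n)])
    R=Ro.from_euler("xyz",s["tool_rot"]);p=s["position"]+R.apply([0,0,.142]);q=s["position"]+R.apply([0,0,.042])
    print(proj(n,q),proj(n,p))
c=lambda i,u,v,w,h:cv2.resize(i[v:v+h,u:u+w],(w*4,h*4),interpolation=2)
a=c(im["scene"],215,90,100,100);b=c(im["side"],215,150,100,100)
save("c3.png",np.hstack([a,b])); save("w3.png",im["wrist"])
E
```

```text
clock: 5.3
position: [0.5584, 0.2223, 0.2926]
tool_rot: [3.141, -0.0, 1.383]
force: [0.1, -0.8, -1.4]
grip_width: 0.0154
finger_force: 58.7
clock: 5.6
position: [0.5581, 0.2224, 0.3]
tool_rot: [-3.141, 0.001, 1.383]
force: [-0.1, 0.3, -1.8]
grip_width: 0.0156
finger_force: 58.8
[0.5581 0.2224 0.3   ] [-3.1405  0.0007  1.3829]
scene scraper_mid [(0.61, [262.2, 131.0])]
scene scraper_foot [(0.81, [262.2, 156.7])]
[262.0535 131.3004] [264.4064 153.7307]
side scraper_mid [(0.97, [262.5, 186.6])]
side scraper_foot [(0.83, [266.0, 213.1]), (0.68, [324.8, 209.1]), (0.36, [265.0, 254.9])]
[262.7968 187.569 ] [265.3993 216.1089]
wrist scraper_mid [(0.56, [325.0, 232.1]), (0.46, [135.1, 66.3])]
wrist scraper_foot []
[324.2759 230.5153] [324.0026 185.7406]
```

View pics/c3.png

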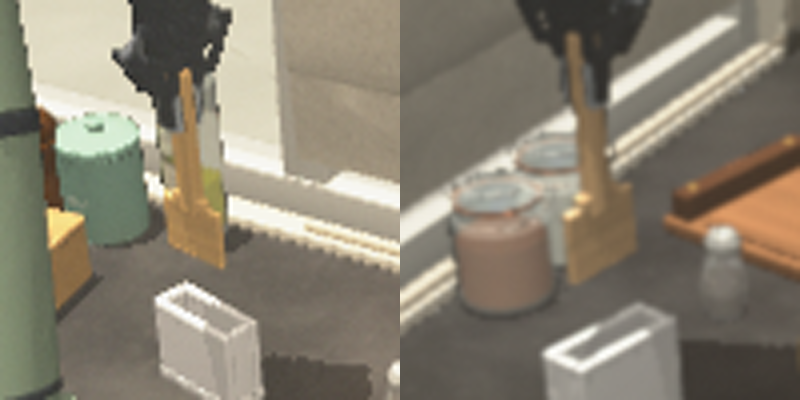

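View pics/w3.png

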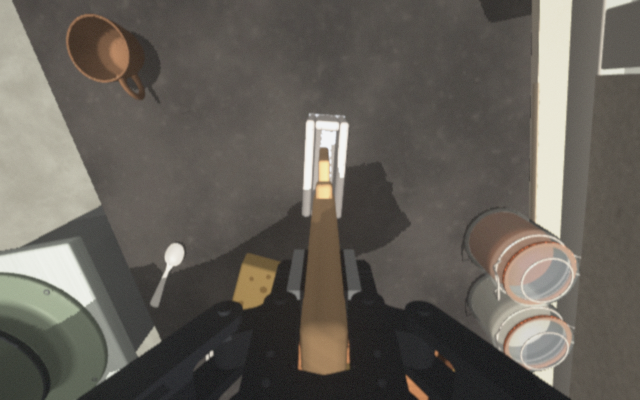

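Scraper is lifted and hangs straight: the bottom edge centres at (263.8,153.8) in the scene view and (265.8,216.6) in the side view, both within 1 px of my prediction. The wrist view shows the blade in line above the empty holder at (326,165). Next I'll move to the hover point behind the cheese.

```bash
python3 -c "
from h import *
plan([.43,-.15,.30],1.326,10)"
```

```text
10 rows [-0.0391, -0.0047, 0.0001] [-0.0, 0.0, 0.0057]
```

```bash

python3 -m inch '[[-0.02,-0.0025,0,0,0,0.006,1],[-0.039,-0.0047,0,0,0,0.006,1],[-0.039,-0.0047,0,0,0,0.006,1],[-0.039,-0.0047,0,0,0,0.006,1],[-0.039,-0.0047,0,0,0,0.006,1]]' 
python3 -m inch '[[-0.039,-0.0047,0,0,0,0.006,1],[-0.039,-0.0047,0,0,0,0.006,1],[-0.039,-0.0047,0,0,0,0.006,1],[-0.039,-0.0047,0,0,0,0.006,1],[-0.039,-0.0047,0,0,0,0.003,1]]'
python3 -m inch '[[-0.019,-0.0025,0,0,0,0,1],[0,0,0,0,0,0,1],[0,0,0,0,0,0,1],[0,0,0,0,0,0,1]]'
python3 - <<'E'
from h import *
np.set_printoptions(precision=4,suppress=True)
s=telemetry.observe();print(s["position"],s["tool_rot"])
im=grab_frame("wrist");save("w4.png",im)
for l in["board","cheese"]:
    print(l,[(round(d["score"],2),np.round(d["xy"],1).tolist(),onplane("wrist",d["xy"],.018*(l=="cheese"))) for d in landmark_of(l,"wrist")],[(round(d["score"],2),d["rect"]) for d in outline_of(l,"wrist")])
E
```

```text
clock: 6.55
position: [0.5018, 0.0529, 0.3011]
tool_rot: [3.141, -0.0, 1.353]
force: [1.1, 0.4, -0.5]
grip_width: 0.0158
finger_force: 58.7
clock: 7.05
position: [0.4344, -0.1316, 0.3013]
tool_rot: [3.141, -0.0, 1.326]
force: [1.0, -1.3, -1.1]
grip_width: 0.0152
finger_force: 58.7
clock: 7.45
position: [0.4285, -0.1472, 0.3011]
tool_rot: [-3.142, -0.0, 1.327]
force: [0.6, 0.4, -0.8]
grip_width: 0.0153
finger_force: 58.7
[ 0.4285 -0.1472  0.3011] [-3.1415 -0.0001  1.327 ]
board [(0.58, [324.3, 230.0], array([ 0.4007, -0.2592,  0.    ]))] [(0.97, [307.8, 84.0, 553.6, 234.8])]
cheese [] [(0.96, [240.7, 0.0, 298.8, 39.8]), (0.92, [363.0, 122.6, 433.0, 225.0])]
```

View pics/w4.png

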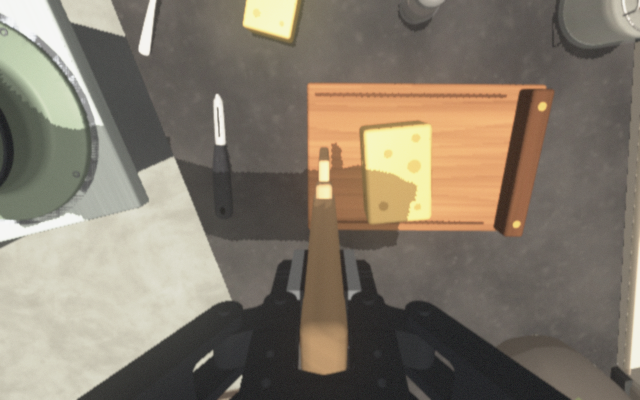

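The wrist view shows the board's near corners at (308,84) and (308,231), and the stop's front top edge running (526,90)-(497,233). The cheese top corners are (363,124), (431,122), (432,221) and (371,223), and the blade hangs left of it at (324,165).

```bash
python3 - <<'E'
from h import *
np.set_printoptions(precision=4,suppress=True)
P=lambda u,v,z:onplane("wrist",(u,v),z)
A,B,C=P(308,84,.018),P(308,231,.018),P(548,84,.018)
S1,S2=P(526,90,.048),P(497,233,.048)
yaw=lambda d:np.arctan2(d[1],d[0])
print(A,B,C,"|AB|",np.linalg.norm(A-B),"|AC|",np.linalg.norm(C-A),"yaws",yaw(C-A),yaw(A-B)-np.pi/2,"stop",S1,S2,np.linalg.norm(S1-S2),yaw(S1-S2)-np.pi/2)
y=np.mean([yaw(C-A),yaw(A-B)-np.pi/2,yaw(S1-S2)-np.pi/2]);y=-.245 if abs(y+.245)>.08 else y
u=np.array([np.cos(y),np.sin(y)]);v=np.array([-u[1],u[0]])
c0=(A+B)[:2]/2+.15*u; c1=(S1+S2)[:2]/2-.115*u; print("yaw",y,"ctr from near edge",c0,"from stop",c1)
k=[P(363,124,.068),P(431,122,.068),P(432,221,.068),P(371,223,.068)]
cc=sum(k)[:2]/4; ctr=(c0+c1)/2
print("cheese",[np.linalg.norm(k[i]-k[i-1]) for i in range(4)],"yaws",yaw(k[1]-k[0]),yaw(k[2]-k[3]),yaw(k[0]-k[3])-np.pi/2,yaw(k[1]-k[2])-np.pi/2,"ctr",cc,"in board",(cc-ctr)@u,(cc-ctr)@v)
t=telemetry.observe()["position"][:2]; print("tool in board",(t-ctr)@u,(t-ctr)@v)
E
```

```text
[ 0.4303 -0.0553  0.018 ] [ 0.3793 -0.2477  0.018 ] [ 0.7189 -0.1271  0.018 ] |AB| 0.19900316606169818 |AC| 0.29732889699718 yaws -0.24394682817235327 -0.2594262638172047 stop [ 0.6749 -0.1234  0.048 ] [ 0.6289 -0.2988  0.048 ] 0.18128293868354858 -0.2562496987816707
yaw -0.2532075969237429 ctr from near edge [ 0.55   -0.1891] from stop [ 0.5406 -0.1823]
cheese [np.float64(0.12270932635415556), np.float64(0.07705408704785104), np.float64(0.12212658626133036), np.float64(0.07646538455945763)] yaws -0.21507898956819427 -0.20812603406312827 -0.12258301964155005 -0.1269958355900429 ctr [ 0.5121 -0.1821] in board -0.033083046818127605 -0.0048235418595273995
tool in board -0.12279080004283724 0.007579673100182489
```

```bash

python3 -m inch '[[-0.004,0,0.03,0,0,0.003,1],[-0.004,0,0.035,0,0,0.003,1],[0,0,0.03,0,0,0,1],[0,0,0.025,0,0,0,1],[0,0,0.01,0,0,0,1]]' 
python3 -m inch '[[0,0,0.005,0,0,0,1],[0,0,0,0,0,0,1],[0,0,0,0,0,0,1]]'
python3 -m inch '[[0,0.012,0,0,0,0,1],[0,0.012,0,0,0,0,1],[0,0.01,0,0,0,0,1],[0,0.008,0,0,0,0,1],[0,0.008,0,0,0,0,1]]'
python3 -m inch '[[0,0.008,0,0,0,0,1],[0,0.008,0,0,0,0,1],[0,0.008,0,0,0,0,1],[0,0.008,0,0,0,0,1],[0,0,0,0,0,0,1]]'
```

```text
clock: 8.2
position: [0.4254, -0.1555, 0.1693]
tool_rot: [-3.139, 0.001, 1.32]
force: [0.0, 0.8, 0.6]
grip_width: 0.0151
finger_force: 58.6
clock: 8.5
position: [0.4267, -0.1559, 0.167]
tool_rot: [3.14, -0.0, 1.32]
force: [-0.0, 0.7, -0.8]
grip_width: 0.0155
finger_force: 58.6
clock: 9.0
position: [0.4751, -0.1683, 0.166]
tool_rot: [-3.141, 0.0, 1.32]
force: [-1.1, 0.6, -0.2]
grip_width: 0.015
finger_force: 58.7
clock: 9.5
position: [0.5067, -0.1764, 0.1661]
tool_rot: [3.141, 0.0, 1.32]
force: [0.2, 0.1, -0.6]
grip_width: 0.0156
finger_force: 58.7
```

```bash
python3 - <<'E'
from h import *
np.set_printoptions(precision=4,suppress=True)
s=telemetry.observe();ctr=np.array([.548,-.188]);u=np.array([np.cos(-.25),np.sin(-.25)]);v=np.array([-u[1],u[0]])
t=s["position"][:2]-ctr;print("tool",t@u,t@v)
for n in("scene","wrist"):
    save(n+"5.png",grab_frame(n))
    for d in outline_of("cheese",n):
        r=cv2.minAreaRect(np.argwhere(d["region"])[:,::-1].astype(np.float32));print(n,d["score"],d["rect"],r)
a=cv2.imread("pics/scene5.png")[150:270,270:430];w=cv2.imread("pics/wrist5.png")
cv2.imwrite("pics/c5.png",np.vstack([cv2.resize(a,(400,300)),cv2.resize(w[0:300],(640,300))[:,120:520]]))
E
```

```text
tool -0.04291977890720894 0.00098159655383802
scene 0.59 [340.3, 194.8, 381.0, 227.3] ((360.7500305175781, 207.25001525878906), (33.941123962402344, 24.748737335205078), 45.0)
scene 0.53 [276.6, 206.4, 298.6, 223.2] ((285.75, 213.75003051757812), (23.33452033996582, 15.55634880065918), 45.0)
wrist 0.88 [332.6, 133.5, 437.6, 273.5] ((383.4999694824219, 201.49996948242188), (104.99998474121094, 144.99996948242188), 0.0)
wrist 0.75 [140.7, 1.9, 176.5, 7.3] ((161.0, 3.5), (7.0, 32.0), 90.0)
```

View pics/c5.png

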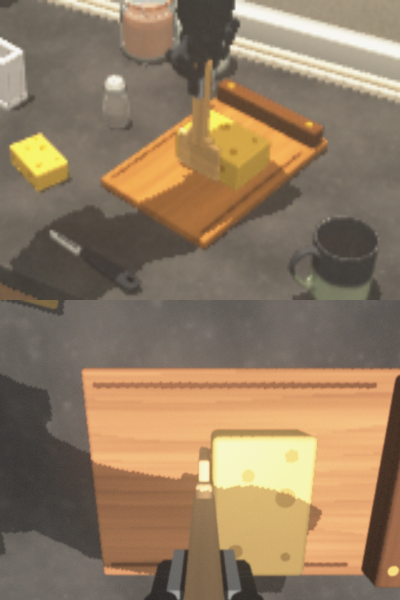

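The blade lies flat on the cheese's near face and the cheese is now square to the board (scene crop around (215,150)). I'll keep pushing.

```bash

python3 -m inch '[[0,0.006,0,0,0,0,1],[0,0.009,0,0,0,0,1],[0,0.009,0,0,0,0,1],[0,0.009,0,0,0,0,1],[0,0.009,0,0,0,0,1]]' 
python3 -m inch '[[0,0.008,0,0,0,0,1],[0,0.007,0,0,0,0,1],[0,0.005,0,0,0,0,1],[0,0.003,0,0,0,0,1],[0,0,0,0,0,0,1]]'
python3 -m inch '[[0,0.002,0,0,0,0,1],[0,0.002,0,0,0,0,1],[0,0,0,0,0,0,1]]'
python3 -m inch '[[0,0.002,0,0,0,0,1],[0,0.002,0,0,0,0,1],[0,0,0,0,0,0,1]]'
```

```text
clock: 10.2
position: [0.5471, -0.1868, 0.166]
tool_rot: [-3.141, 0.0, 1.32]
force: [-1.4, 0.9, 0.7]
grip_width: 0.0152
finger_force: 58.9
clock: 10.7
position: [0.5689, -0.1924, 0.166]
tool_rot: [3.141, 0.0, 1.32]
force: [0.1, -0.5, -1.0]
grip_width: 0.0152
finger_force: 58.8
clock: 11.0
position: [0.5727, -0.1933, 0.1662]
tool_rot: [3.141, 0.0, 1.32]
force: [0.4, 0.1, -0.6]
grip_width: 0.0156
finger_force: 58.8
clock: 11.3
position: [0.5766, -0.1944, 0.1662]
tool_rot: [3.141, 0.0, 1.32]
force: [-0.3, 0.2, -1.6]
grip_width: 0.0152
finger_force: 58.8
```

```bash

python3 -m inch '[[0,0.0015,0,0,0,0,1],[0,0.0015,0,0,0,0,1],[0,0,0,0,0,0,1]]'
python3 -m inch '[[0,0.0015,0,0,0,0,1],[0,0.0015,0,0,0,0,1],[0,0,0,0,0,0,1]]'
python3 - <<'E'
from h import *
save("w6.png",grab_frame("wrist"))
a=grab_frame("scene")[150:270,270:430];w=cv2.imread("pics/w6.png")
b=cv2.resize(a,(533,400))[...,::-1]
cv2.imwrite("pics/c6.png",cv2.resize(np.vstack([b[:,:533],w[0:300,100:633]]),(457,600)))
E
```

```text
clock: 11.6
position: [0.5795, -0.1951, 0.1661]
tool_rot: [3.141, 0.0, 1.32]
force: [-1.0, 0.5, -1.3]
grip_width: 0.0154
finger_force: 58.8
clock: 11.9
position: [0.5812, -0.1955, 0.1658]
tool_rot: [-3.139, -0.0, 1.32]
force: [-6.9, 2.3, 3.4]
grip_width: 0.0154
finger_force: 59.4
```

View pics/c6.png

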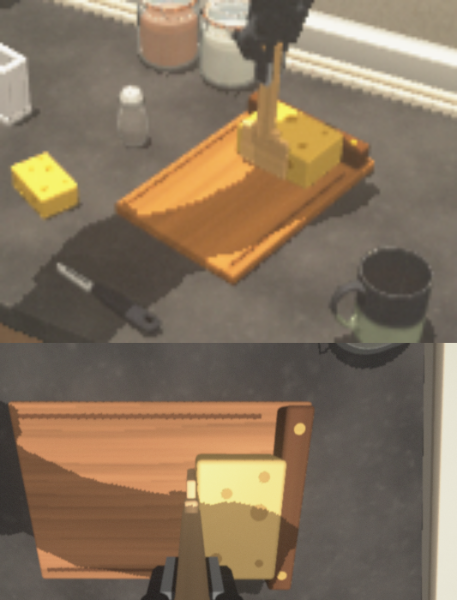

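```bash
python3 - <<'E'
from h import *
np.set_printoptions(precision=4,suppress=True)
q=lambda u,v,z:onplane("wrist",(100+u*1.1663,v*1.1663-400),z)[:2]
ctr=np.array([.548,-.188]);u=np.array([np.cos(-.25),np.sin(-.25)]);v=np.array([-u[1],u[0]]);B=lambda p:np.array([(p-ctr)@u,(p-ctr)@v])
for a in[(197,457,.068),(286,460,.068),(277,578,.068),(279,406,.048),(10,403,.018),(44,578,.018)]: print(a,B(q(*a)))
E
```

```text
(197, 457, 0.068) [0.0374 0.0542]
(286, 460, 0.068) [0.1138 0.0516]
(277, 578, 0.068) [ 0.1175 -0.0644]
(279, 406, 0.048) [0.1093 0.0957]
(10, 403, 0.018) [-0.1444  0.1001]
(44, 578, 0.018) [-0.145  -0.0955]
```

The cheese lies flat on the stop at (285,520) in the lower crop: its far face matches the stop, y ≈ -6 mm and it is turned about 0.03 rad. Now I'll back off and rise.

```bash

python3 -m inch '[[0,0,0,0,0,0,1],[0,0,0,0,0,0,1],[0,-0.005,0,0,0,0,1],[0,-0.015,0,0,0,0,1],[0,-0.02,0,0,0,0,1]]'
python3 -m inch '[[0,-0.01,-0.01,0,0,0,1],[0,0,-0.03,0,0,0,1],[0,0,-0.035,0,0,0,1],[0,0,-0.035,0,0,0,1],[0,0,-0.025,0,0,0,1]]'
python3 -m inch '[[0,0,0,0,0,0,1],[0,0,0,0,0,0,1]]'
python3 -c "
from h import *
plan([.559,.2226,.305],1.383,10)"
```

```text
clock: 12.5
position: [0.5435, -0.186, 0.1661]
tool_rot: [3.14, 0.0, 1.32]
force: [-0.5, 0.2, -1.2]
grip_width: 0.0155
finger_force: 59.1
clock: 13.0
position: [0.5343, -0.1838, 0.3044]
tool_rot: [3.138, -0.0, 1.319]
force: [-0.1, 0.5, -1.3]
grip_width: 0.0154
finger_force: 59.1
clock: 13.2
position: [0.534, -0.1833, 0.3018]
tool_rot: [3.14, -0.0, 1.32]
force: [-0.2, -0.1, -1.5]
grip_width: 0.0152
finger_force: 59.2
10 rows [0.0402, -0.0065, -0.0003] [0.0002, -0.0, -0.0063]
```

```bash

python3 -m inch '[[0.02,-0.003,0,0,0,-0.0063,1],[0.04,-0.0065,0,0,0,-0.0063,1],[0.04,-0.0065,0,0,0,-0.0063,1],[0.04,-0.0065,0,0,0,-0.0063,1],[0.04,-0.0065,0,0,0,-0.0063,1]]'
python3 -m inch '[[0.04,-0.0065,0,0,0,-0.0063,1],[0.04,-0.0065,0,0,0,-0.0063,1],[0.04,-0.0065,0,0,0,-0.0063,1],[0.04,-0.0065,0,0,0,-0.0063,1],[0.04,-0.0065,0,0,0,-0.0063,1]]'
python3 -m inch '[[0.02,-0.0035,0,0,0,0,1],[0,0,0,0,0,0,1],[0,0,0,0,0,0,1],[0,0,0,0,0,0,1]]'
python3 - <<'E'
from h import *
np.set_printoptions(precision=2,suppress=True)
s=telemetry.observe();im={}
R=Ro.from_euler("xyz",s["tool_rot"]);p=s["position"]+R.apply([0,0,.142])
for n in("scene","side","wrist"):
    im[n]=grab_frame(n)
    print(n,[(round(d["score"],2),d["xy"]) for d in landmark_of("scraper_foot",n)],"foot",proj(n,p),"corners",proj(n,p+R.apply([.037,0,0])),proj(n,p+R.apply([-.037,0,0])))
c=lambda i,u,v,w,h:cv2.resize(i[v:v+h,u:u+w],(w*4,h*4),interpolation=2)
save("c7.png",np.vstack([np.hstack([c(im["scene"],215,120,100,60),c(im["side"],215,180,100,60)]),c(im["wrist"],240,95,200,85)]))
plan([.559,.2226,.3],1.383,1)
E
```

```text
clock: 13.7
position: [0.5474, 0.0, 0.3004]
tool_rot: [-3.141, 0.0, 1.351]
force: [0.3, 0.1, -1.6]
grip_width: 0.0157
finger_force: 59.0
clock: 14.2
position: [0.5566, 0.2024, 0.3002]
tool_rot: [-3.141, 0.001, 1.383]
force: [0.8, -0.3, -1.2]
grip_width: 0.015
finger_force: 59.1
clock: 14.6
position: [0.5574, 0.2199, 0.3008]
tool_rot: [-3.141, 0.001, 1.381]
force: [-0.5, -0.7, -0.2]
grip_width: 0.0153
finger_force: 59.1
scene [(0.65, [260.7, 156.9]), (0.45, [398.1, 267.6])] foot [264.85 153.81] corners [258.25 150.72] [271.59 156.96]
side [(0.81, [265.4, 214.6])] foot [265.97 215.6 ] corners [257.95 220.05] [273.7  211.31]
wrist [] foot [324.64 186.69] corners [324.74 146.4 ] [324.56 223.87]
1 rows [0.0022, 0.0012, 0.0012] [0.0001, -0.0001, -0.0008]
```

View pics/c7.png

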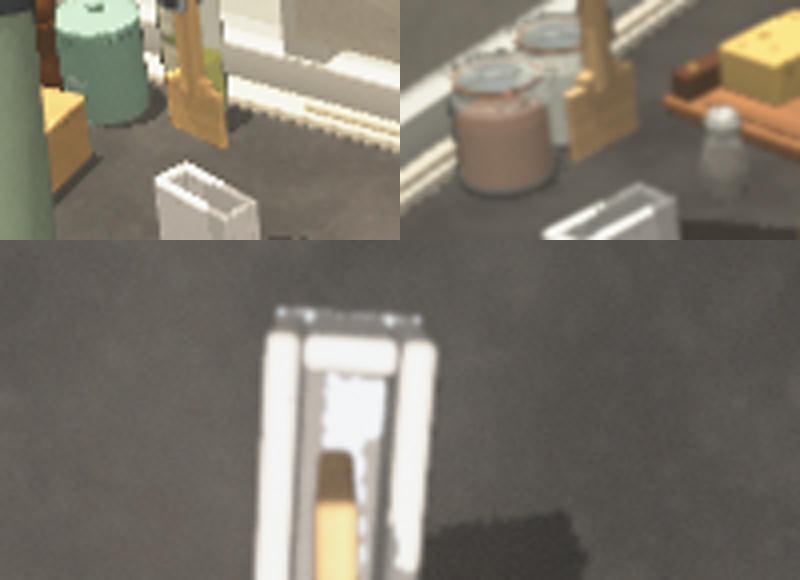

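The scraper hasn't shifted in the hand: its edge corners match the predictions within about 2 px in both views, and the cheese is still at the stop. I'll insert it now.

```bash

python3 -m inch '[[0.002,0.001,0,0,0,0,1],[0,0,0.02,0,0,0,1],[0,0,0.02,0,0,0,1],[0,0,0.01,0,0,0,1],[0,0,0,0,0,0,1]]'
python3 -m inch '[[0,0,0.01,0,0,0,1],[0,0,0.01,0,0,0,1],[0,0,0.01,0,0,0,1],[0,0,0,0,0,0,1]]'
```

```text
clock: 15.4
position: [0.5583, 0.2228, 0.2501]
tool_rot: [-3.14, 0.001, 1.383]
force: [0.1, 0.2, -0.6]
grip_width: 0.0153
finger_force: 59.0
clock: 15.8
position: [0.5581, 0.2227, 0.2197]
tool_rot: [-3.14, 0.001, 1.383]
force: [0.8, 0.3, -1.2]
grip_width: 0.0154
finger_force: 59.0
```

Foot is now at about 78 mm, inside the slot, with no side force.

```bash

python3 -m inch '[[0,0,0.015,0,0,0,1],[0,0,0.015,0,0,0,1],[0,0,0.015,0,0,0,1],[0,0,0.01,0,0,0,1],[0,0,0,0,0,0,1]]'
python3 -m inch '[[0,0,0.004,0,0,0,1],[0,0,0.004,0,0,0,1],[0,0,0,0,0,0,1]]'
python3 -m inch '[[0,0,0.0015,0,0,0,1],[0,0,0.001,0,0,0,1],[0,0,0,0,0,0,1]]'
```

```text
clock: 16.3
position: [0.5583, 0.2227, 0.1652]
tool_rot: [-3.14, 0.001, 1.383]
force: [-0.8, 0.0, -0.1]
grip_width: 0.0154
finger_force: 59.0
clock: 16.6
position: [0.5587, 0.2229, 0.158]
tool_rot: [-3.141, 0.0, 1.383]
force: [-1.3, -0.3, -0.7]
grip_width: 0.0154
finger_force: 59.0
clock: 16.9
position: [0.5587, 0.2229, 0.1556]
tool_rot: [3.142, 0.0, 1.383]
force: [-0.1, 0.4, -1.2]
grip_width: 0.0152
finger_force: 59.0
```

```bash

python3 -m inch '[[0,0,0.0015,0,0,0,1],[0,0,0.0015,0,0,0,1],[0,0,0,0,0,0,1]]'
python3 -m inch '[[0,0,0,0,0,0,0.7],[0,0,0,0,0,0,0.5],[0,0,0,0,0,0,0.2],[0,0,0,0,0,0,0],[0,0,0,0,0,0,0]]'
python3 -m inch '[[0,0,0,0,0,0,0],[0,0,0,0,0,0,0],[0,0,-0.02,0,0,0,0],[0,0,-0.03,0,0,0,0],[0,0,-0.03,0,0,0,0]]'
python3 -m inch '[[0,0,-0.04,0,0,0,0],[0,0,-0.03,0,0,0,0],[0,0,-0.02,0,0,0,0],[0,0,0,0,0,0,0],[0,0,0,0,0,0,0]]'
python3 - <<'E'
from h import *
np.set_printoptions(precision=3,suppress=True)
im={n:grab_frame(n) for n in("scene","side","wrist")}
for n in im:
  for l in("scraper_mid","cheese","salt_shaker"):
    print(n,l,[(round(d["score"],2),d["xy"]) for d in landmark_of(l,n)])
print("expected mid",[proj(n,[.558,.223,.11]) for n in im])
c=lambda i,u,v,w,h,k:cv2.resize(i[v:v+h,u:u+w],(w*k,h*k),interpolation=2)
save("c8.png",np.vstack([c(im["scene"],240,130,190,95,4),np.hstack([c(im["wrist"],200,50,240,160,2),c(im["side"],220,180,140,80,2).repeat(2,0)[:320,:280]])]) if 0 else np.vstack([c(im["scene"],240,130,190,95,4),np.hstack([c(im["wrist"],220,60,220,120,2),c(im["side"],220,170,160,120,2)])]))
E
```

```text
clock: 17.2
position: [0.5586, 0.2229, 0.1524]
tool_rot: [-3.141, 0.0, 1.383]
force: [0.6, -0.5, -0.5]
grip_width: 0.0158
finger_force: 59.0
clock: 17.7
position: [0.5588, 0.2229, 0.1527]
tool_rot: [3.142, -0.0, 1.383]
force: [-0.3, -0.6, 0.1]
grip_width: 0.0816
finger_force: 0.0
clock: 18.2
position: [0.5585, 0.2227, 0.2334]
tool_rot: [-3.141, 0.001, 1.383]
force: [0.5, 0.5, 0.6]
grip_width: 0.0853
finger_force: 0.0
clock: 18.7
position: [0.5586, 0.2229, 0.3224]
tool_rot: [-3.142, -0.0, 1.383]
force: [0.2, 0.9, -0.4]
grip_width: 0.0851
finger_force: 0.0
scene scraper_mid [(0.56, [263.4, 163.2])]
scene cheese [(0.67, [288.4, 219.6])]
scene salt_shaker [(0.61, [318.6, 199.3])]
side scraper_mid [(0.66, [265.0, 229.9])]
side cheese [(0.9, [330.2, 242.9]), (0.7, [310.9, 199.5])]
side salt_shaker [(0.57, [299.6, 231.1])]
wrist scraper_mid [(0.67, [322.4, 167.1])]
wrist cheese [(0.98, [403.2, 386.8]), (0.92, [258.0, 271.3])]
wrist salt_shaker [(0.94, [359.7, 279.1])]
expected mid [array([265.348, 163.873]), array([266.461, 229.308]), array([323.765, 168.163])]
```

View pics/c8.png

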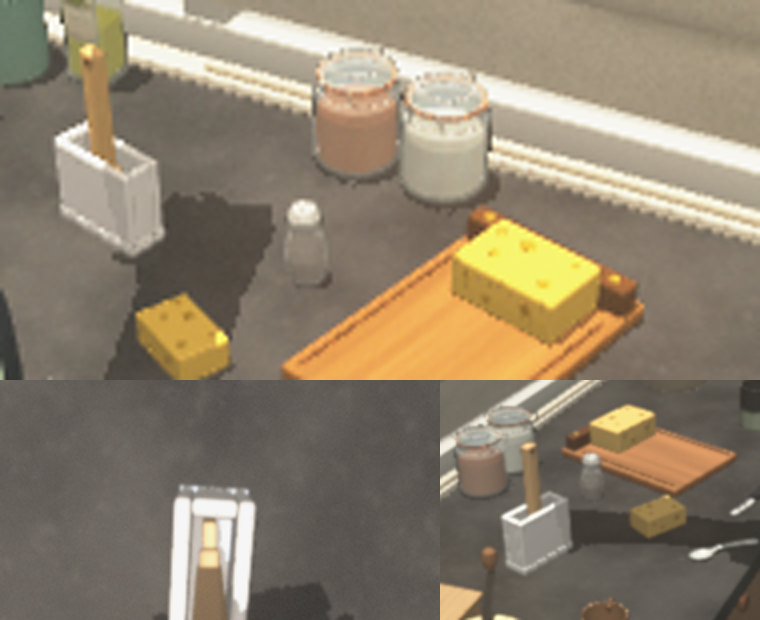

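The scraper stands fully in the holder with its handle top at (92,50), close to the start picture. The cheese is flat on the stop at (530,275) and the shaker hasn't moved, so I'm handing in.

```bash
python3 -c "
from workcell import bot
print(bot.job_done())"
```

```text
the job is handed in; nothing more can be done
None
```

I pushed the cheese flat against the middle of the stop (about 6 mm off centre, turned about 0.03 rad), put the scraper back blade-down in its holder, and handed the job in at about 19 s; the call returned no verdict.

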